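# Lock up the small forme with the T-handled key

## Robot

A 7-joint arm with a two-finger parallel gripper is mounted at the origin on a cart in front of the work surface, level with it; the furniture and walls round the work are solid. World frame = base frame: x ahead of the robot, y to its left, z up, the work surface at z = 0. Lengths are in m, angles in degrees, forces in N, time in s.
With the tool pointing down it reaches from about 0.4 to 0.875 m from the base axis. Payload 6.5 kg.
Tool frame: the origin (TCP) lies at the centre of the arm's flange, where the gripper is bolted on; the fingertips stand 173 mm ahead of it and the grasp point (between the pads) lies 155 mm ahead of it; z points along the fingers, y is the line along which they close (so a half turn about z gives the same grasp; the last joint's range is limited). The gripper opens to 85 mm and grips with 20 to 120 N. Pads are 22 mm wide; open, the fingers measure 114 mm over their backs; the gripper's body (76 mm by 85 mm) begins 54 mm behind the grasp point. The pads swing forward as they close: fully open they stand 13 mm farther back than shut.
Start: joints at [68.228, 30.733, -0.252, 88.115, 0.149, 61.152, -4.079], TCP at [0.201, -0.618, 0.405] pointing down, gripper open.
Joint ranges: [-154.64, 154.64], [-21.42, 123.67], [-72.66, 72.17], [13.99, 137.28], [-74.86, 254.86], [10.95, 109.41], [-158.01, 158.01]. Speed limits (degrees/s): [136.94, 136.94, 180, 180, 180, 180, 180].

## Interface

Orientations are given as a 3x3 rotation matrix whose columns are the frame's x, y, z axes.
In Python, from workcell import ctrl gives the robot as it stands.
- The arm moves only by the shell command python3 -m pendant 'ROWS' [FORCE]. ROWS is JSON, a list of rows, each an object with "claw": the gripper command: -1 is shut, 1 is fully open, values between are in proportion; "travel": the shift along the tool's x, y, z each as a share of 5 cm, from -1 to 1, a list of three; "dr": the turn, a rotation vector about the tool's x, y, z each as a share of 30 degrees, from -1 to 1, a list of three. In form: [{"claw": claw, "travel": [tx, ty, tz], "dr": [ax, ay, az]}, ...]. A call has 1 to 12 rows; each row shifts and turns the commanded pose from where the row before left it, along the tool's axes as they then stand; what a row does not reach is not made up. A row lasts 1/10 s, in which the tool goes at most 50 mm and 8.59 degrees, less where a joint would pass 70% of its speed; a pose out of reach is approached as far as the arm can. A call with a number of a shift or a turn outside -1 to 1 is refused whole. A call with a gripper value outside its range is refused whole. The fingers move at their own pace and stop on an object; FORCE is the grip in N (left out, the last holds). Time passes only in rows, so rows that do not move let the fingers close. It gives the time, the measured TCP pose, the force, the opening and the grip force at its end, in the units of the state.
- ctrl.read_state(): the state, without advancing time (a new reading comes with each control period).
- ctrl.snapshot(name): name is "scene" or "top"; returns (picture, depth): 400x640x3 uint8, red, green, blue; 400x640 float32, m along the optical axis (not along the pixel's ray), 0 where there is no reading.
- ctrl.camera_params(name): a dict with "camera_matrix" (3x3 intrinsics, pixels), "k1" (the pictures are not rectified: a ray, as slopes to the right and down, at radius r is drawn at 1 + k1 r^2 times it, then the intrinsics apply), "view" (4x4, takes a point from world to camera coordinates). Camera axes: x right, y down, z forward; pixel columns grow to the right and rows downward; lengths in m; the calibration is good to about 2 mm. A picture is of the moment at which its call begins. camera_params takes no time and is no camera call.
- ctrl.finish_job(): hands the job in; it is judged then, once.
Trained networks look in the newest picture that a camera, given by its name, has taken for a name from the list of things; names that differ only in an ending like _2 or _b are one class to them, and where a whole thing is asked for, a point or a joint stands for the part that bears it (a point fixed in the world has none). Each returns a list of dicts, best first, with "p" (0 to 1); they miss things now and then, are a little off and sometimes report something else, mostly with a low value. They report only what shows in the picture. A call takes as long as a camera call. They do not tell look-alikes from the thing itself.
- ctrl.spot_in(camera, label): "centre" ([x, y, z] in m, in world coordinates, good to about 4 mm: the middle of the surface that is visible of it).
- ctrl.regions_of(camera, label): "mask" (400x640 bool, what is visible of it).
The state is a dict: "time": time; "q": joint angles; "qvel": joint speeds; "joint_efforts": joint torques, N m; "ee_pos": TCP position; "tool_rot": TCP orientation; "ft_force": force on the tool from outside, world axes, zero at the start; "wrist_torque": the same for the moment, N m; "grip_width": finger opening in m; "grasp_force": force on a finger pad.
Only numpy, scipy, OpenCV 4.12 (cv2) and the standard library are available. Lean on these libraries where they do the work, as an engineer would, in place of code of your own. Each camera call takes 0.05 s, during which the arm holds its last target. There are 200 camera calls.

## Task

Lock up the small type forme: lift the T-handled key out of the wooden rack, stand it in the round well of the steel lock-up block so that its blade enters the slotted screw and its collar sits on the block, and turn it clockwise as far as the screw goes. Let go and leave the key standing upright in the well; leave the round-knobbed punch in the rack.

Things in the scene. Friction and masses are not known exactly. Their poses are not given: they have to be found in the camera images.
- key_handle (a point): Centre of the flat-sided grip bar (70 mm along y, 14 thick in x, 18 high) of the steel T-handled key hanging upright in a wooden rack (80x190x50 mm). z is up; bar within 0.4 rad of world y at the start. Below this point: 12 mm shaft; collar 60 mm wide, 45 to 51 mm down, resting on the rack; blade parallel to the bar, 32 mm wide in y, 8 thick, its lower end 87 mm down. 0.22 kg.
- punch_knob (a point): Centre of the round steel knob, 38 mm across and 32 high, of a punch that hangs by a like collar in the rack's other hole, 100 mm from the key (either hole may hold either tool). Not needed; it stays there.
- well_mouth (a point): Centre of the mouth of a 44 mm wide round well in the top of the fixed steel lock-up block (88x88 mm, 50 high; z up; jaw, wood strips and type, all lower, on its +y side). In the well is a screw: two ridges, tops 23.5 mm down, beside a slot 18 mm wide, open-ended, its floor 37.5 mm down. With the blade in the slot the key's collar rests on the block, key_handle 51 mm above here.
- lock_screw (a joint): Angle (rad) by which the screw's slot is turned clockwise, seen from above, from the block's y axis. Starts at 0 to 0.25, stops dead at 0.9, where the jaw has closed on the type. Turns stiffly (0.06 N m) and stays where left. A centred blade turns about 0.37 rad freely in the slot before it drives the screw.
Mind the look-alikes: they are no part of the job. Leave any purple look-alike of the part that bears key_handle alone.

How it is judged:
By the outcome, as a careful person would: the job done as asked, in the order asked, and still so for the second after the job is handed in, with the robot touching nothing.
It also fails if it takes over 51 s, if anything falls off the work surface, if the arm or the gripper's body presses on something with over 40 N, if the wrist force passes 120 N, or if a joint passes its speed limit or range.

## Working session

There is one attempt and no reset: what is moved stays moved. The work goes in short steps, Python scripts to look and compute and a shell command to move; the robot and the scene stay as the last step left them, time stands still between calls to the robot, and variables do not carry over. Pictures are saved under pics/ and viewed, at most 10 in all, crops included, and the job is handed in when it is done.

```bash
mkdir -p pics; ls; cat > h.py <<'E'
import numpy as np, cv2
from workcell import ctrl
def cloud(cam, depth):
    p=ctrl.camera_params(cam); K=np.array(p["camera_matrix"]); V=np.array(p["view"]); k=p["k1"]
    h,w=depth.shape; u,v=np.meshgrid(np.arange(w),np.arange(h))
    xd=(u-K[0,2])/K[0,0]; yd=(v-K[1,2])/K[1,1]
    x,y=xd.copy(),yd.copy()
    for _ in range(10):
        s=1+k*(x*x+y*y); x,y=xd/s,yd/s
    P=np.stack([x*depth,y*depth,depth],-1)
    W=(P-V[:3,3])@V[:3,:3]
    W[depth<=0]=np.nan
    return W
def state():
    s=ctrl.read_state()
    for k in("time","ee_pos","tool_rot","q","ft_force","wrist_torque","grip_width","grasp_force"): print(k,np.round(s[k],4).tolist())
E
python3 - <<'E'
from h import *
np.set_printoptions(precision=4,suppress=True)
state()
for c in("top","scene"):
    im,d=ctrl.snapshot(c); cv2.imwrite(f"pics/{c}1.png",im[:,:,::-1]); np.save(f"{c}1.npy",d)
    V=np.array(ctrl.camera_params(c)["view"]); print(c,"cam at",-V[:3,:3].T@V[:3,3])
    for l in("key_handle","punch_knob","well_mouth","lock_screw"):
        for r in ctrl.spot_in(c,l): print(c,l,np.round(r["centre"],4),round(r["p"],2))
E
```

```text
pics
time 0.0
ee_pos [0.2006, -0.6179, 0.4038]
tool_rot [[0.9511, 0.3088, -0.0007], [0.3088, -0.9511, 0.0016], [-0.0001, -0.0018, -1.0]]
q [68.2263, 30.7781, -0.2551, 88.1717, 0.1497, 61.1521, -4.0792]
ft_force [0.2409, -0.8719, 0.4896]
wrist_torque [0.0076, -0.0273, -0.0017]
grip_width 0.0854
grasp_force 0.0
top cam at [ 0.3726 -0.1455  1.2571]
top key_handle [ 0.5891 -0.3102  0.0409] 0.88
top key_handle [ 0.3657 -0.2154  0.0392] 0.75
top key_handle [ 0.4777 -0.275   0.0574] 0.7
top key_handle [ 0.4666 -0.3897  0.0382] 0.64
top key_handle [ 0.3687 -0.3245  0.0479] 0.57
top punch_knob [ 0.4841 -0.175   0.0563] 0.81
top punch_knob [ 0.474  -0.2742  0.0599] 0.41
top well_mouth [0.5262 0.2091 0.0244] 0.61
top lock_screw [0.5397 0.1368 0.0092] 0.45
scene cam at [-0.1914 -0.6477  0.5432]
scene key_handle [ 0.3662 -0.3304  0.0428] 0.85
scene key_handle [ 0.4628 -0.3984  0.044 ] 0.8
scene key_handle [ 0.5861 -0.3135  0.0444] 0.71
scene key_handle [ 0.3614 -0.2165  0.0449] 0.57
scene punch_knob [ 0.4763 -0.1833  0.0587] 0.88
scene well_mouth [0.5004 0.1619 0.0213] 0.8
```

View pics/top1.png

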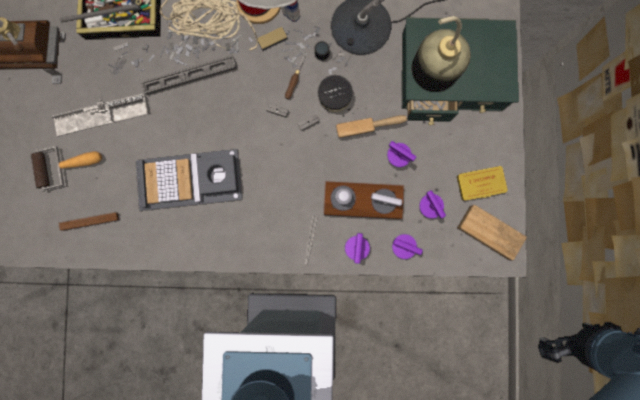

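View pics/scene1.png

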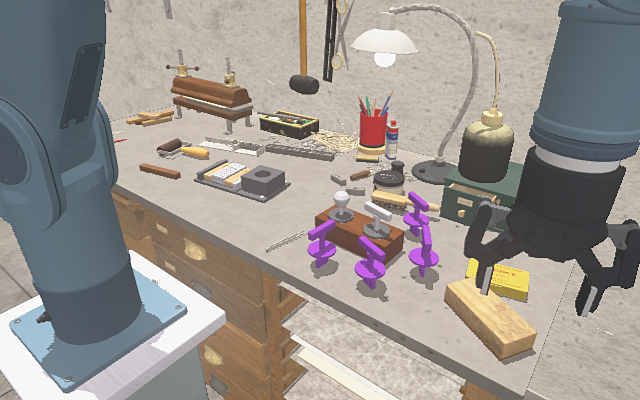

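The top view shows the rack at px (325–405, 182–220), with the grey key bar at (388,200) and the punch knob at (343,195). Four purple look-alikes surround the rack at (400,155), (432,206), (357,248) and (407,247). The lock-up block's well is at (220,173). The steel key is the network's hit at about (0.478, -0.275).

```bash
python3 - <<'E'
from h import *
np.set_printoptions(precision=4,suppress=True)
ims={}
for c in("top","scene"):
    W=cloud(c,np.load(f"{c}1.npy")); im=cv2.imread(f"pics/{c}1.png"); hsv=cv2.cvtColor(im,cv2.COLOR_BGR2HSV)
    X,Y,Z=W[...,0],W[...,1],W[...,2]
    reg=(abs(X-.478)<.06)&(abs(Y+.285)<.07)
    purple=(hsv[...,1]>120)&(abs(hsv[...,0].astype(int)-140)<15)
    bar=reg&(Z>.085)&(Z<.13)&~purple
    top=bar&(Z>np.nanmedian(Z[bar])-.004) if c=="top" else bar
    p=np.stack([X[top],Y[top]],1).astype(np.float32)
    print(c,"bar n",top.sum(),"z",np.percentile(Z[bar],[5,50,95]),"rect",cv2.minAreaRect(p),"mean",p.mean(0), "axis",np.linalg.svd(p-p.mean(0))[2][0])
    n,lab,st,ce=cv2.connectedComponentsWithStats((purple&(Z>.0)).astype(np.uint8))
    for i in range(1,n):
        if st[i,4]>60:
            m=lab==i; print(" purple",[ (np.percentile(a[m],2).round(3),np.percentile(a[m],98).round(3)) for a in (X,Y,Z)])
    kn=(abs(X-.484)<.05)&(abs(Y+.178)<.035)&(Z>.085)&(Z<.14); print(" knob",np.nanmedian(X[kn]),np.nanmedian(Y[kn]),np.nanmax(Z[kn]))
    rk=(abs(X-.478)<.07)&(abs(Y+.225)<.12)&(abs(Z-.05)<.005)&~purple
    print(" rack top",cv2.minAreaRect(np.stack([X[rk],Y[rk]],1).astype(np.float32)),np.median(Z[rk]))
    # block
    bl=(abs(X-.52)<.1)&(abs(Y-.14)<.09)&(abs(Z-.05)<.006)
    p=np.stack([X[bl],Y[bl]],1).astype(np.float32); print(" block top n",bl.sum(),cv2.minAreaRect(p),np.median(Z[bl]))
    if c=="top":
        (cx,cy),_,_=cv2.minAreaRect(p)
        w=(np.hypot(X-cx,Y-cy)<.03)
        hole=w&(Z<.040); print(" hole mean",X[hole].mean(),Y[hole].mean(),hole.sum())
        r,cc=np.where(w); r0,r1,c0,c1=r.min()-2,r.max()+3,cc.min()-2,cc.max()+3
        print(r0,c0); print((Z[r0:r1,c0:c1]*1000).round().astype(int))
        cv2.imwrite("pics/well.png",cv2.resize(im[130:220,120:250],None,fx=5,fy=5,interpolation=cv2.INTER_CUBIC))
E
```

```text
top bar n 175 z [0.0991 0.1089 0.1126] rect ((0.47847822308540344, -0.27758386731147766), (0.06697102636098862, 0.014434956014156342), 77.18238067626953) mean [ 0.4783 -0.2772] axis [0.2313 0.9729]
 purple [(np.float64(0.568), np.float64(0.619)), (np.float64(-0.341), np.float64(-0.289)), (np.float64(0.037), np.float64(0.099))]
 purple [(np.float64(0.443), np.float64(0.497)), (np.float64(-0.419), np.float64(-0.369)), (np.float64(0.037), np.float64(0.099))]
 purple [(np.float64(0.338), np.float64(0.394)), (np.float64(-0.242), np.float64(-0.19)), (np.float64(0.037), np.float64(0.099))]
 purple [(np.float64(0.346), np.float64(0.396)), (np.float64(-0.356), np.float64(-0.3)), (np.float64(0.037), np.float64(0.099))]
 knob 0.48369781033723436 -0.18049699678144637 0.11522100865376869
 rack top ((0.4820095896720886, -0.22945329546928406), (0.18830564618110657, 0.08069166541099548), 87.75313568115234) 0.0500618400475133
 block top n 1067 ((0.5385178327560425, 0.1292177140712738), (0.08913970738649368, 0.09040747582912445), 6.749980449676514) 0.04929410070463248
 hole mean 0.5417617457176965 0.1
[... 18594 characters left out ...]
loat64(0.008), np.float64(0.098))]
 purple [(np.float64(0.333), np.float64(0.396)), (np.float64(-0.241), np.float64(-0.19)), (np.float64(0.005), np.float64(0.097))]
 purple [(np.float64(0.345), np.float64(0.397)), (np.float64(-0.359), np.float64(-0.3)), (np.float64(0.007), np.float64(0.097))]
 knob 0.47676528197871204 -0.18355533934933133 0.11192208602660036
 rack top ((0.4837992787361145, -0.2269943654537201), (0.19343531131744385, 0.08466942608356476), 87.98419189453125) 0.05054539629425599
 block top n 463 ((0.5396163463592529, 0.1298215389251709), (0.09319455921649933, 0.0925123319029808), 8.378294944763184) 0.05010496279071394<stdin>:28: RuntimeWarning: invalid value encountered in cast
```

View pics/well.png

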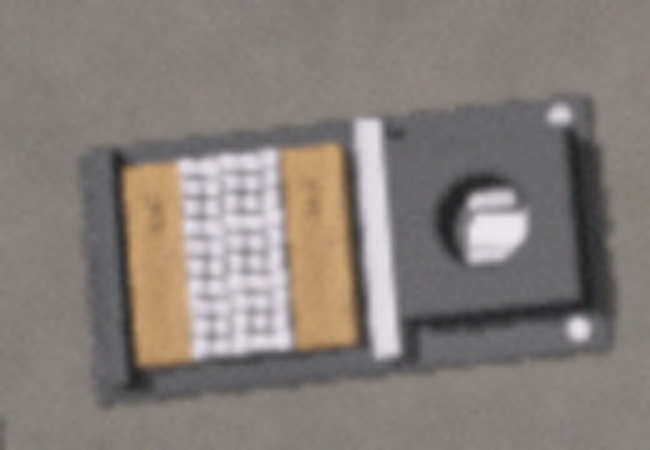

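The crop shows the well at about (485,220) in the crop, with the slot nearly horizontal (along world y). The forme is turned about 6.5° counter-clockwise. Key bar: centre (0.478, -0.277), yaw 77°, top at 0.110, which fits the rack geometry. I'll move above it now.

```bash
cat >> h.py <<'E'
def delta(xy,yaw,z):
    s=ctrl.read_state(); R=np.array(s["tool_rot"]); p=np.array(s["ee_pos"])
    cur=np.degrees(np.arctan2(R[1,0],R[0,0])); d=R.T@(np.array([xy[0],xy[1],z])-p)
    Rt=np.array([[np.cos(yaw),np.sin(yaw),0],[np.sin(yaw),-np.cos(yaw),0],[0,0,-1]])
    rv=cv2.Rodrigues(R.T@Rt)[0].ravel()
    print("pos",p.round(4),"yaw",cur.round(2),"shift/5cm",(d/.05).round(3),"dr/30deg",(np.degrees(rv)/30).round(3),"q1,q7",np.round([s["q"][0],s["q"][6]],1),"F",np.round(s["ft_force"],2),"T",np.round(s["wrist_torque"],3),"w",round(s["grip_width"],4),round(s["grasp_force"],1),"t",s["time"])
E
python3 -m pendant '[{"claw":1,"travel":[0.6,-0.4,0],"dr":[0,0,0]},{"claw":1,"travel":[0.6,-0.4,0],"dr":[0,0,0]},{"claw":1,"travel":[0.6,-0.4,0],"dr":[0,0,0]},{"claw":1,"travel":[0.6,-0.4,0],"dr":[0,0,0]},{"claw":1,"travel":[0.6,-0.4,0],"dr":[0,0,0]},{"claw":1,"travel":[0.6,-0.4,0],"dr":[0,0,0]},{"claw":1,"travel":[0.6,-0.4,0],"dr":[0,0,0]},{"claw":1,"travel":[0.6,-0.4,0],"dr":[0,0,0]},{"claw":1,"travel":[0.6,-0.4,0],"dr":[0,0,0]},{"claw":1,"travel":[0.6,-0.4,0],"dr":[0,0,0]},{"claw":1,"travel":[0.6,-0.4,0],"dr":[0,0,0]},{"claw":1,"travel":[0.6,-0.4,0],"dr":[0,0,0]}]' 80
python3 -m pendant '[{"claw":1,"travel":[0,0,0],"dr":[0,0,-0.25]},{"claw":1,"travel":[0,0,0],"dr":[0,0,-0.25]},{"claw":1,"travel":[0,0,0],"dr":[0,0,-0.25]},{"claw":1,"travel":[0,0,0],"dr":[0,0,-0.25]},{"claw":1,"travel":[0,0,0],"dr":[0,0,-0.25]},{"claw":1,"travel":[0,0,0],"dr":[0,0,-0.25]},{"claw":1,"travel":[0,0,0],"dr":[0,0,-0.25]},{"claw":1,"travel":[0,0,0],"dr":[0,0,-0.22]},{"claw":0.2,"travel":[0,0,0],"dr":[0,0,0]},{"claw":0.2,"travel":[0,0,0],"dr":[0,0,0]},{"claw":0.2,"travel":[0,0,0],"dr":[0,0,0]}]'
python3 - <<'E'
from h import *
np.set_printoptions(precision=4,suppress=True)
delta((.4784,-.2768),np.radians(77.2),.258)
# well mouth: hole pixels' rays carried to z=.05
d=np.load("top1.npy"); W=cloud("top",d); X,Y,Z=W[...,0],W[...,1],W[...,2]
V=np.array(ctrl.camera_params("top")["view"]); C=-V[:3,:3].T@V[:3,3]
t=(.05-C[2])/(Z-C[2]); PX=C[0]+t*(X-C[0]); PY=C[1]+t*(Y-C[1])
h=((np.hypot(PX-.5390,PY-.1295)<.032)&(Z<.042)).astype(np.uint8)
n,lab,st,_=cv2.connectedComponentsWithStats(h); h=lab==1+np.argmax(st[1:,4])
pts=np.stack([PX[h],PY[h]],1).astype(np.float32)
print("mouth centroid",pts.mean(0),"minEnc",cv2.minEnclosingCircle(pts),"n",h.sum())
# slot: which pixels are ridge (z>.019) vs floor; fit floor band direction
m=h&(np.hypot(X-.539,Y-.1295)<.021)
best=min(((np.mean(np.abs(Z[m]-np.where(np.abs((X[m]-.539)*np.sin(a)-(Y[m]-.1295)*np.cos(a)-o)<.009,.0125,.0265))),np.degrees(a),o) for a in np.radians(np.arange(70,111,1)) for o in np.arange(-.006,.0065,.001)))
print("slot fit",best)
E
```

```text
time: 1.7
ee_pos: [0.4697, -0.2776, 0.4049]
tool_rot: [[0.951, 0.309, 0.0], [0.309, -0.951, -0.0], [0.0, 0.0, -1.0]]
ft_force: [0.4, -1.6, 0.4]
grip_width: 0.0853
grasp_force: 0.0
time: 2.8
ee_pos: [0.469, -0.2788, 0.4047]
tool_rot: [[0.226, 0.974, -0.0], [0.974, -0.226, -0.0], [-0.0, 0.0, -1.0]]
ft_force: [-0.8, -1.0, -0.2]
grip_width: 0.0513
grasp_force: 0.0
pos [ 0.469  -0.2788  0.4047] yaw 76.95 shift/5cm [0.083 0.175 2.934] dr/30deg [ 0.     0.    -0.008] q1,q7 [41.9  5.1] F [-0.83 -1.   -0.18] T [0.045 0.022 0.052] w 0.0513 0.0 t 2.8
mouth centroid [0.5378 0.1279] minEnc ((0.5380805134773254, 0.12800993025302887), 0.021703211590647697) n 245
slot fit (np.float64(0.003219930982083365), np.float64(101.0), np.float64(0.0))
```

```bash
python3 -m pendant '[{"claw":0.2,"travel":[0.083,0.175,0],"dr":[0,0,-0.008]},{"claw":0.2,"travel":[0,0,0.4],"dr":[0,0,0]},{"claw":0.2,"travel":[0,0,0.4],"dr":[0,0,0]},{"claw":0.2,"travel":[0,0,0.4],"dr":[0,0,0]},{"claw":0.2,"travel":[0,0,0.4],"dr":[0,0,0]},{"claw":0.2,"travel":[0,0,0.4],"dr":[0,0,0]},{"claw":0.2,"travel":[0,0,0],"dr":[0,0,0]},{"claw":0.2,"travel":[0,0,0],"dr":[0,0,0]},{"claw":0.2,"travel":[0,0,0],"dr":[0,0,0]}]'
python3 - <<'E'
from h import *
np.set_printoptions(precision=4,suppress=True)
delta((.4784,-.2768),np.radians(77.2),.258)
im,_=ctrl.snapshot("scene"); cv2.imwrite("pics/s2.png",cv2.resize(im[120:320,260:520],None,fx=3,fy=3)[:,:,::-1])
W=cloud("top",np.load("top1.npy")); X,Y,Z=W[...,0],W[...,1],W[...,2]
cx,cy=.538,.1282
m=(np.hypot(X-cx,Y-cy)<.017)&(Z<.035)
res=[]
for a in range(70,112,2):
    r=np.radians(a); res.append((min(np.mean(np.abs(Z[m]-np.where(np.abs((X[m]-cx)*np.sin(r)-(Y[m]-cy)*np.cos(r)-o)<.009,.0125,.0265))) for o in np.arange(-.004,.0045,.001)).round(5),a))
print(m.sum(),sorted(res)[:8])
print(W[170,205]-W[170,225])
E
```

```text
time: 3.7
ee_pos: [0.4792, -0.2768, 0.3058]
tool_rot: [[0.22, 0.976, 0.002], [0.976, -0.22, -0.001], [-0.0, 0.002, -1.0]]
ft_force: [-0.2, 0.6, 0.6]
grip_width: 0.0514
grasp_force: 0.0
pos [ 0.4792 -0.2768  0.3058] yaw 77.32 shift/5cm [-0.003 -0.018  0.957] dr/30deg [0.004 0.001 0.004] q1,q7 [39.5  1.6] F [-0.23  0.61  0.58] T [-0.074 -0.058  0.036] w 0.0514 0.0 t 3.7
134 [(np.float64(0.00278), 96), (np.float64(0.00288), 94), (np.float64(0.00292), 98), (np.float64(0.00296), 100), (np.float64(0.00296), 102), (np.float64(0.00304), 92), (np.float64(0.00304), 104), (np.float64(0.00305), 90)]
[-0.0016  0.0476  0.0054]
```

View pics/s2.png

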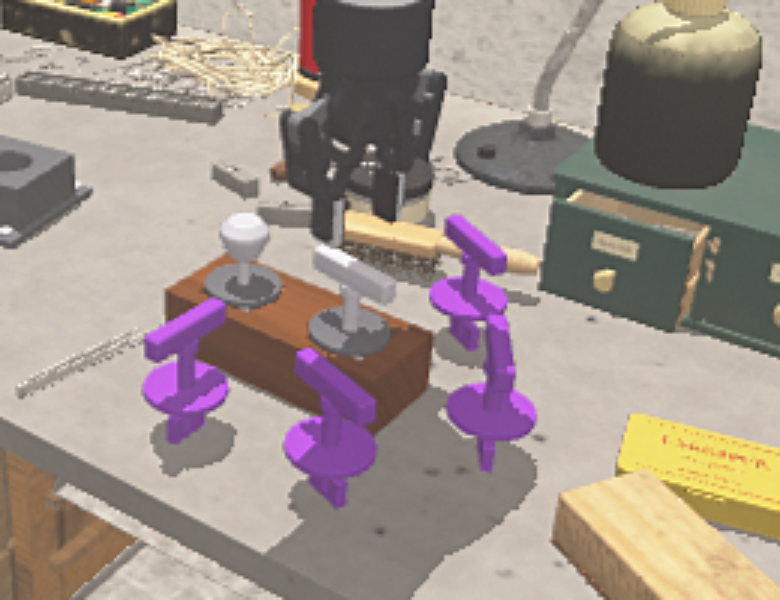

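The crop shows the open fingers centred above the steel bar at about (352,270), clear of the purple look-alikes. Descending and gripping.

```bash
python3 -m pendant '[{"claw":0.2,"travel":[0,-0.015,0.3],"dr":[0,0,0]},{"claw":0.2,"travel":[0,0,0.3],"dr":[0,0,0]},{"claw":0.2,"travel":[0,0,0.3],"dr":[0,0,0]},{"claw":0.2,"travel":[0,0,0.04],"dr":[0,0,0]},{"claw":0.2,"travel":[0,0,0],"dr":[0,0,0]},{"claw":-0.4,"travel":[0,0,0],"dr":[0,0,0]},{"claw":-1,"travel":[0,0,0],"dr":[0,0,0]},{"claw":-1,"travel":[0,0,0],"dr":[0,0,0]},{"claw":-1,"travel":[0,0,0],"dr":[0,0,0]},{"claw":-1,"travel":[0,0,0],"dr":[0,0,0]},{"claw":-1,"travel":[0,0,0],"dr":[0,0,0]},{"claw":-1,"travel":[0,0,0],"dr":[0,0,0]}]' 80
python3 -c "
from h import *
delta((.4784,-.2768),np.radians(77.2),.39)"
```

```text
time: 4.95
ee_pos: [0.4782, -0.2768, 0.2582]
tool_rot: [[0.219, 0.976, 0.001], [0.976, -0.219, -0.001], [-0.0, 0.002, -1.0]]
ft_force: [1.1, -0.3, 6.2]
grip_width: 0.0128
grasp_force: 79.6
pos [ 0.4782 -0.2768  0.2582] yaw 77.32 shift/5cm [-1.000e-03  9.000e-03 -2.635e+00] dr/30deg [0.003 0.001 0.004] q1,q7 [38.4 -0. ] F [ 1.08 -0.28  6.21] T [-0.044 -0.158  0.019] w 0.0128 79.6 t 4.95
```

Gripped (12.8 mm opening, 80 N). Lifting straight up.

```bash
python3 -m pendant '[{"claw":-1,"travel":[0,0,-0.1],"dr":[0,0,0]},{"claw":-1,"travel":[0,0,-0.2],"dr":[0,0,0]},{"claw":-1,"travel":[0,0,-0.3],"dr":[0,0,0]},{"claw":-1,"travel":[0,0,-0.4],"dr":[0,0,0]},{"claw":-1,"travel":[0,0,-0.4],"dr":[0,0,0]},{"claw":-1,"travel":[0,0,-0.4],"dr":[0,0,0]},{"claw":-1,"travel":[0,0,-0.4],"dr":[0,0,0]},{"claw":-1,"travel":[0,0,-0.4],"dr":[0,0,0]},{"claw":-1,"travel":[0,0,-0.1],"dr":[0,0,0]},{"claw":-1,"travel":[0,0,0],"dr":[0,0,0]},{"claw":-1,"travel":[0,0,0],"dr":[0,0,0]}]' 80
python3 - <<'E'
from h import *
delta((.538,.128),np.radians(93),.39)
im,d=ctrl.snapshot("scene"); cv2.imwrite("pics/s3.png",cv2.resize(im[100:300,260:520],None,fx=3,fy=3)[:,:,::-1])
E
```

```text
time: 6.05
ee_pos: [0.4772, -0.2764, 0.392]
tool_rot: [[0.219, 0.976, -0.001], [0.976, -0.219, 0.001], [0.0, -0.001, -1.0]]
ft_force: [0.3, -0.2, -3.1]
grip_width: 0.0124
grasp_force: 78.5
pos [ 0.4772 -0.2764  0.392 ] yaw 77.32 shift/5cm [ 8.158 -0.589  0.043] dr/30deg [-0.003 -0.001 -0.523] q1,q7 [41.2  4.3] F [ 0.27 -0.17 -3.11] T [-0.016  0.035 -0.008] w 0.0124 78.5 t 6.05
```

View pics/s3.png

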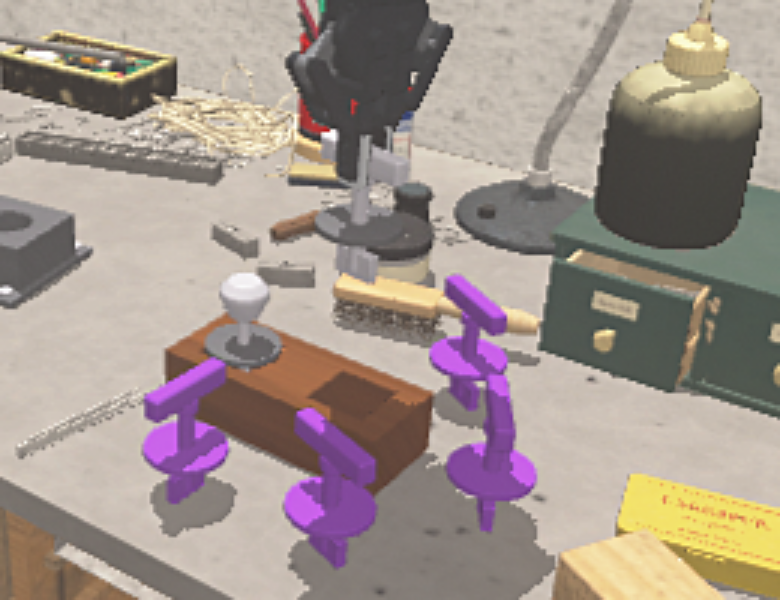

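The crop shows the key lifted upright in the grip (bar at ~(370,155), blade at ~(355,262)). Its rack hole is empty and the punch is still in place. Carrying it to the well.

```bash
python3 -m pendant '[{"claw":-1,"travel":[0.4,-0.03,0],"dr":[0,0,0]},{"claw":-1,"travel":[0.75,-0.054,0],"dr":[0,0,0]},{"claw":-1,"travel":[0.8,-0.058,0],"dr":[0,0,0]},{"claw":-1,"travel":[0.8,-0.058,0],"dr":[0,0,0]},{"claw":-1,"travel":[0.8,-0.058,0],"dr":[0,0,0]},{"claw":-1,"travel":[0.8,-0.058,0],"dr":[0,0,0]},{"claw":-1,"travel":[0.8,-0.058,0],"dr":[0,0,0]},{"claw":-1,"travel":[0.8,-0.058,0],"dr":[0,0,0]},{"claw":-1,"travel":[0.8,-0.058,0],"dr":[0,0,0]},{"claw":-1,"travel":[0.75,-0.054,0],"dr":[0,0,0]},{"claw":-1,"travel":[0.5,-0.035,0],"dr":[0,0,0]},{"claw":-1,"travel":[0.158,-0.01,0],"dr":[0,0,0]}]' 80
python3 -m pendant '[{"claw":-1,"travel":[0,0,0],"dr":[0,0,-0.17]},{"claw":-1,"travel":[0,0,0],"dr":[0,0,-0.18]},{"claw":-1,"travel":[0,0,0],"dr":[0,0,-0.173]},{"claw":-1,"travel":[0,0,0],"dr":[0,0,0]},{"claw":-1,"travel":[0,0,0],"dr":[0,0,0]},{"claw":-1,"travel":[0,0,0],"dr":[0,0,0]}]' 80
python3 - <<'E'
from h import *
delta((.538,.128),np.radians(93),.30)
E
```

```text
time: 7.3
ee_pos: [0.5379, 0.1314, 0.3918]
tool_rot: [[0.215, 0.977, -0.002], [0.977, -0.215, 0.002], [0.001, -0.002, -1.0]]
ft_force: [-0.4, 1.0, -3.0]
grip_width: 0.0128
grasp_force: 78.4
time: 7.9
ee_pos: [0.5385, 0.1273, 0.3924]
tool_rot: [[-0.05, 0.999, -0.001], [0.999, 0.05, -0.0], [-0.0, -0.001, -1.0]]
ft_force: [0.8, -0.6, -1.8]
grip_width: 0.0125
grasp_force: 78.4
pos [0.5385 0.1273 0.3924] yaw 92.88 shift/5cm [ 0.014 -0.008  1.848] dr/30deg [-0.001  0.001 -0.004] q1,q7 [  6.2 -28.4] F [ 0.79 -0.59 -1.77] T [0.011 0.005 0.037] w 0.0125 78.4 t 7.9
```

```bash
python3 -m pendant '[{"claw":-1,"travel":[0.01,-0.008,0.3],"dr":[0,0,0]},{"claw":-1,"travel":[0,0,0.4],"dr":[0,0,0]},{"claw":-1,"travel":[0,0,0.4],"dr":[0,0,0]},{"claw":-1,"travel":[0,0,0.4],"dr":[0,0,0]},{"claw":-1,"travel":[0,0,0.1],"dr":[0,0,0]},{"claw":-1,"travel":[0,0,0],"dr":[0,0,0]},{"claw":-1,"travel":[0,0,0],"dr":[0,0,0]}]' 80
python3 - <<'E'
from h import *
np.set_printoptions(precision=4,suppress=True)
delta((.538,.128),np.radians(93),.30)
s=ctrl.read_state(); hz=s["ee_pos"][2]-.155; print("handle z",hz)
im,d=ctrl.snapshot("scene"); W=cloud("scene",d); X,Y,Z=W[...,0],W[...,1],W[...,2]
near=(np.hypot(X-.538,Y-.128)<.05)
for n,a,b in(("collar top",-.048,-.042),("collar",-.054,-.040),("shaft",-.040,-.012),("blade",-.090,-.053),("bar",-.008,.008)):
    m=near&(Z>hz+a)&(Z<hz+b); p=np.stack([X[m],Y[m]],1).astype(np.float32)
    if m.sum()>5: print(n,m.sum(),"mean",p.mean(0),"enc",cv2.minEnclosingCircle(p),"z",np.median(Z[m]), "rect",cv2.minAreaRect(p))
v,u=np.where(near&(Z>.04)); 
cv2.imwrite("pics/s4.png",cv2.resize(im[100:240,190:350],None,fx=5,fy=4.2,interpolation=cv2.INTER_CUBIC)[:,:,::-1]) if 0 else cv2.imwrite("pics/s4.png",cv2.resize(im[100:220,190:350],None,fx=5,fy=5,interpolation=cv2.INTER_CUBIC)[:,:,::-1])
E
```

```text
time: 8.6
ee_pos: [0.5383, 0.1286, 0.3132]
tool_rot: [[-0.052, 0.999, 0.001], [0.999, 0.052, 0.0], [0.0, 0.001, -1.0]]
ft_force: [0.1, -0.3, -2.2]
grip_width: 0.0123
grasp_force: 78.3
pos [0.5383 0.1286 0.3132] yaw 93.01 shift/5cm [-0.011 -0.007  0.264] dr/30deg [ 0.002 -0.001  0.   ] q1,q7 [  3.9 -31.9] F [ 0.11 -0.33 -2.17] T [ 0.028 -0.04   0.005] w 0.0123 78.3 t 8.6
handle z 0.15821339996901732
collar top 128 mean [0.5363 0.1269] enc ((0.5375333428382874, 0.1293254792690277), 0.031305115669965744) z 0.11154948251372027 rect ((0.5364636778831482, 0.12818631529808044), (0.05828917399048805, 0.05730665475130081), 38.81529235839844)
collar 172 mean [0.5335 0.1247] enc ((0.5375333428382874, 0.1293254792690277), 0.031305115669965744) z 0.11116968588781428 rect ((0.536463737487793, 0.1281861960887909), (0.05828917399048805, 0.05730697140097618), 38.81529235839844)
shaft 44 mean [0.5344 0.1264] enc ((0.5340505242347717, 0.1282641589641571), 0.01348684448748827) z 0.13322584231666312 rect ((0.534874439239502, 0.12852758169174194), (0.018460288643836975, 0.021682363003492355), 5.852255344390869)
blade 77 mean [0.5361 0.1265] enc ((0.5307471752166748, 0.12711544334888458), 0.01706625707447529) z 0.08166029960996299 rect ((0.5360828042030334, 0.12469421327114105), (0.03310529142618179, 0.019978031516075134), 64.64440155029297)
bar 142 mean [0.5323 0.1201] enc ((0.538329005241394, 0.12957683205604553), 0.03652864322066307) z 0.1596542430652648 rect ((0.5365402698516846, 0.12785851955413818), (0.042120352387428284, 0.06669271737337112), 24.232173919677734)
```

View pics/s4.png

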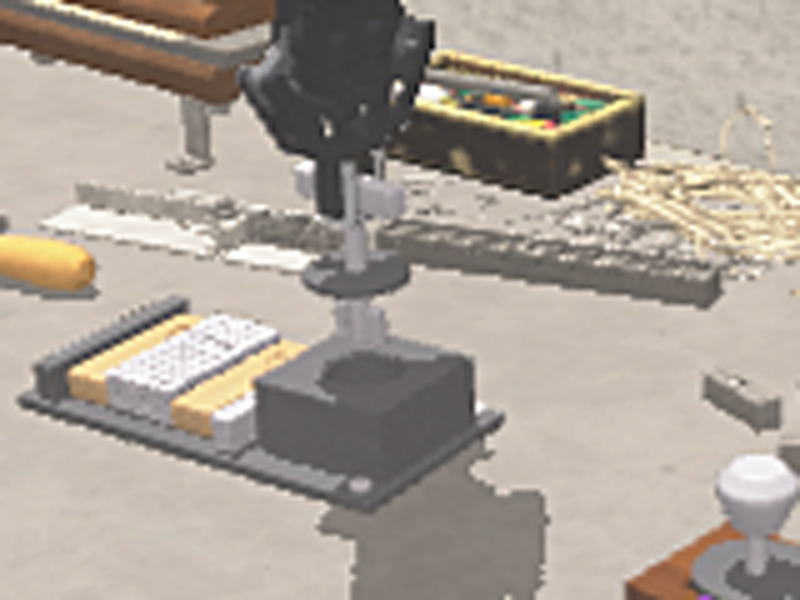

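The crop shows the blade at about (360,320), right above the well mouth at (365,372). The collar measures within about 2 mm of the well axis. Lowering, slowly past the ridge tops.

```bash
python3 -m pendant '[{"claw":-1,"travel":[0,0.016,0.15],"dr":[0,0,0]},{"claw":-1,"travel":[0,0,0.2],"dr":[0,0,0]},{"claw":-1,"travel":[0,0,0.2],"dr":[0,0,0]},{"claw":-1,"travel":[0,0,0.15],"dr":[0,0,0]},{"claw":-1,"travel":[0,0,0.1],"dr":[0,0,0]},{"claw":-1,"travel":[0,0,0.05],"dr":[0,0,0]},{"claw":-1,"travel":[0,0,0.05],"dr":[0,0,0]},{"claw":-1,"travel":[0,0,0.05],"dr":[0,0,0]},{"claw":-1,"travel":[0,0,0],"dr":[0,0,0]},{"claw":-1,"travel":[0,0,0],"dr":[0,0,0]}]' 80
python3 -c "
from h import *
delta((.5388,.128),np.radians(93),.2585)"
```

```text
time: 9.65
ee_pos: [0.5389, 0.1284, 0.2653]
tool_rot: [[-0.053, 0.999, 0.0], [0.999, 0.053, 0.0], [0.0, 0.0, -1.0]]
ft_force: [0.1, -0.6, -2.7]
grip_width: 0.0127
grasp_force: 78.6
pos [0.5389 0.1284 0.2653] yaw 93.01 shift/5cm [-0.008 -0.003  0.137] dr/30deg [ 0. -0.  0.] q1,q7 [  2.3 -34.1] F [ 0.15 -0.64 -2.75] T [-0.013 -0.034 -0.026] w 0.0127 78.6 t 9.65
```

No contact force at 0.2653, so the blade is already below the ridge tops and in the slot. Lowering to seat the collar.

```bash
python3 -m pendant '[{"claw":-1,"travel":[0,0,0.05],"dr":[0,0,0]},{"claw":-1,"travel":[0,0,0.05],"dr":[0,0,0]},{"claw":-1,"travel":[0,0,0.02],"dr":[0,0,0]},{"claw":-1,"travel":[0,0,0.02],"dr":[0,0,0]},{"claw":-1,"travel":[0,0,0],"dr":[0,0,0]},{"claw":-1,"travel":[0,0,0],"dr":[0,0,0]}]' 80
python3 -c "
from h import *
delta((.5388,.128),np.radians(93),.2585)"
```

```text
time: 10.25
ee_pos: [0.5389, 0.1283, 0.2583]
tool_rot: [[-0.053, 0.999, -0.0], [0.999, 0.053, -0.0], [-0.0, -0.0, -1.0]]
ft_force: [-0.4, -0.5, -0.1]
grip_width: 0.0125
grasp_force: 78.7
pos [0.5389 0.1283 0.2583] yaw 93.01 shift/5cm [-0.007 -0.001 -0.005] dr/30deg [-0.  0.  0.] q1,q7 [  2.  -34.5] F [-0.44 -0.54 -0.08] T [-0.092  0.19   0.039] w 0.0125 78.7 t 10.25
```

Seated: the key's weight is now carried by the block. Turning clockwise (+z of the tool).

```bash
python3 -m pendant '[{"claw":-1,"travel":[0,0,0],"dr":[0,0,0.1]},{"claw":-1,"travel":[0,0,0],"dr":[0,0,0.15]},{"claw":-1,"travel":[0,0,0],"dr":[0,0,0.15]},{"claw":-1,"travel":[0,0,0],"dr":[0,0,0.15]},{"claw":-1,"travel":[0,0,0],"dr":[0,0,0.15]},{"claw":-1,"travel":[0,0,0],"dr":[0,0,0.15]},{"claw":-1,"travel":[0,0,0],"dr":[0,0,0.15]},{"claw":-1,"travel":[0,0,0],"dr":[0,0,0.15]},{"claw":-1,"travel":[0,0,0],"dr":[0,0,0.15]},{"claw":-1,"travel":[0,0,0],"dr":[0,0,0.15]},{"claw":-1,"travel":[0,0,0],"dr":[0,0,0.15]},{"claw":-1,"travel":[0,0,0],"dr":[0,0,0.15]}]' 80
python3 -c "
from h import *
delta((.5388,.128),np.radians(24),.2585)"
```

```text
time: 11.45
ee_pos: [0.5383, 0.1288, 0.2582]
tool_rot: [[0.762, 0.648, -0.001], [0.648, -0.762, 0.0], [-0.001, -0.001, -1.0]]
ft_force: [-3.1, 0.0, 1.0]
grip_width: 0.0125
grasp_force: 79.0
pos [0.5383 0.1288 0.2582] yaw 40.37 shift/5cm [-0.003  0.018 -0.006] dr/30deg [-0.002  0.002  0.546] q1,q7 [ -7.8 -77.8] F [-3.14  0.02  1.05] T [0.197 0.633 0.127] w 0.0125 79.0 t 11.45
```

```bash
for i in 1; do python3 -m pendant '[{"claw":-1,"travel":[0,0,0],"dr":[0,0,0.1]},{"claw":-1,"travel":[0,0,0],"dr":[0,0,0.1]},{"claw":-1,"travel":[0,0,0],"dr":[0,0,0.1]},{"claw":-1,"travel":[0,0,0],"dr":[0,0,0.1]},{"claw":-1,"travel":[0,0,0],"dr":[0,0,0]}]' 80 >/dev/null; done
python3 -c "
from h import *
delta((.5388,.128),np.radians(24),.2585)"
python3 -m pendant '[{"claw":-1,"travel":[0,0,0],"dr":[0,0,0.07]},{"claw":-1,"travel":[0,0,0],"dr":[0,0,0.07]},{"claw":-1,"travel":[0,0,0],"dr":[0,0,0]},{"claw":-1,"travel":[0,0,0],"dr":[0,0,0]}]' 80 >/dev/null
python3 -c "
from h import *
delta((.5388,.128),np.radians(24),.2585)"
```

```text
pos [0.5383 0.1291 0.2582] yaw 28.54 shift/5cm [-0.001  0.025 -0.006] dr/30deg [-0.002  0.002  0.151] q1,q7 [-10.1 -87.4] F [-3.37  2.32  2.4 ] T [0.419 0.917 0.06 ] w 0.0126 79.1 t 11.95
pos [0.5384 0.1291 0.2582] yaw 24.29 shift/5cm [-0.001  0.023 -0.006] dr/30deg [-0.002  0.001  0.01 ] q1,q7 [-10.9 -90.9] F [-5.25  1.75  3.65] T [0.771 1.231 0.024] w 0.0123 79.3 t 12.35
```

```bash
python3 -m pendant '[{"claw":-1,"travel":[0,0,0],"dr":[0,0,0.08]},{"claw":-1,"travel":[0,0,0],"dr":[0,0,0.08]},{"claw":-1,"travel":[0,0,0],"dr":[0,0,0]},{"claw":-1,"travel":[0,0,0],"dr":[0,0,0]}]' 80 >/dev/null
python3 -c "
from h import *
delta((.5388,.128),np.radians(24),.2585)"
python3 -m pendant '[{"claw":-1,"travel":[0,0,0],"dr":[0,0,0.08]},{"claw":-1,"travel":[0,0,0],"dr":[0,0,0.08]},{"claw":-1,"travel":[0,0,0],"dr":[0,0,0]},{"claw":-1,"travel":[0,0,0],"dr":[0,0,0]}]' 80 >/dev/null
python3 - <<'E'
from h import *
delta((.5388,.128),np.radians(24),.2585)
im,d=ctrl.snapshot("scene")
cv2.imwrite("pics/s5.png",cv2.resize(im[100:220,190:350],None,fx=5,fy=5,interpolation=cv2.INTER_CUBIC)[:,:,::-1])
E
```

```text
pos [0.5383 0.1293 0.2582] yaw 19.56 shift/5cm [ 0.001  0.028 -0.006] dr/30deg [-0.002  0.002 -0.148] q1,q7 [-11.8 -94.7] F [-4.88  1.93  4.22] T [0.852 1.208 0.294] w 0.0125 79.4 t 12.75
pos [0.5383 0.1295 0.2583] yaw 14.91 shift/5cm [ 0.003  0.032 -0.004] dr/30deg [-0.001  0.001 -0.303] q1,q7 [-12.8 -98.5] F [-4.52  3.1   3.95] T [0.665 1.163 1.063] w 0.0129 80.7 t 13.15
```

View pics/s5.png

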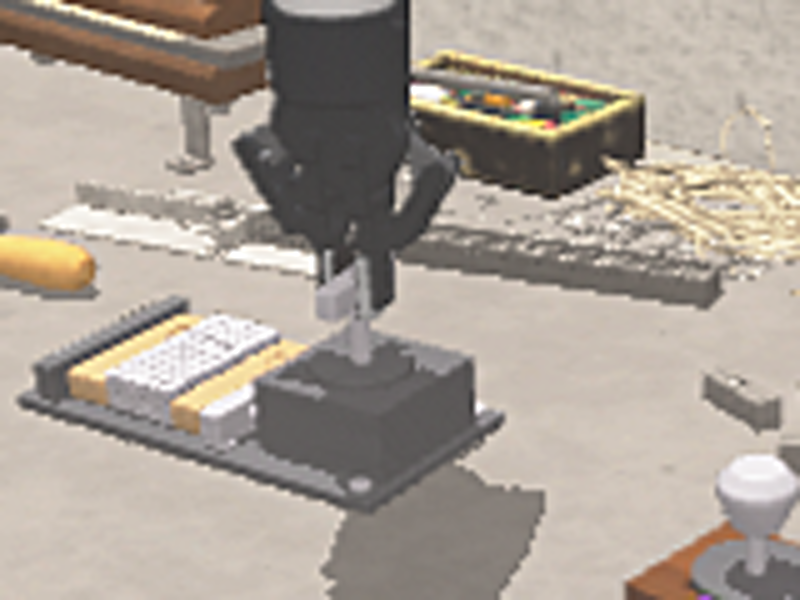

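The collar is seated flat on the block and the jaw has closed on the wood strip. Mz climbed from 0.29 to 1.06 N m, which looks like the dead stop. I'll push a little further to confirm, then ease the twist off before releasing.

```bash
python3 -m pendant '[{"claw":-1,"travel":[0,0,0],"dr":[0,0,0.07]},{"claw":-1,"travel":[0,0,0],"dr":[0,0,0]},{"claw":-1,"travel":[0,0,0],"dr":[0,0,0]},{"claw":-1,"travel":[0,0,0],"dr":[0,0,0]}]' 80 >/dev/null
python3 -c "
from h import *
delta((.5388,.128),np.radians(24),.2585)"
python3 -m pendant '[{"claw":-1,"travel":[0,0,0],"dr":[0,0,-0.1]},{"claw":-1,"travel":[0,0,0],"dr":[0,0,-0.1]},{"claw":-1,"travel":[0,0,0],"dr":[0,0,0]},{"claw":-1,"travel":[0,0,0],"dr":[0,0,0]}]' 80 >/dev/null
python3 -c "
from h import *
delta((.5388,.128),np.radians(24),.2585)"
```

```text
pos [0.5382 0.1296 0.2583] yaw 12.88 shift/5cm [ 0.005  0.033 -0.004] dr/30deg [-0.001  0.002 -0.371] q1,q7 [ -13.2 -100.2] F [-5.05  3.24  4.68] T [0.691 1.133 1.457] w 0.0127 84.0 t 13.6
pos [0.5382 0.1291 0.2583] yaw 18.67 shift/5cm [ 0.004  0.025 -0.005] dr/30deg [-0.002  0.002 -0.178] q1,q7 [-12.  -95.5] F [-5.17  2.34  4.66] T [0.752 1.337 0.432] w 0.0125 79.5 t 14.0
```

Stop confirmed: Mz rises steadily to 1.46 N m and falls again on backing off. Easing off the last of the twist and releasing.

```bash
python3 -m pendant '[{"claw":-1,"travel":[0,0,0],"dr":[0,0,-0.1]},{"claw":-1,"travel":[0,0,0],"dr":[0,0,0]},{"claw":-0.6,"travel":[0,0,0],"dr":[0,0,0]},{"claw":-0.4,"travel":[0,0,0],"dr":[0,0,0]},{"claw":-0.2,"travel":[0,0,0],"dr":[0,0,0]},{"claw":0,"travel":[0,0,0],"dr":[0,0,0]},{"claw":0.2,"travel":[0,0,0],"dr":[0,0,0]},{"claw":0.2,"travel":[0,0,0],"dr":[0,0,0]},{"claw":0.2,"travel":[0,0,0],"dr":[0,0,0]},{"claw":0.2,"travel":[0,0,0],"dr":[0,0,0]}]' 20
python3 -m pendant '[{"claw":0.2,"travel":[0,0,-0.1],"dr":[0,0,0]},{"claw":0.2,"travel":[0,0,-0.3],"dr":[0,0,0]},{"claw":0.2,"travel":[0,0,-0.5],"dr":[0,0,0]},{"claw":0.2,"travel":[0,0,-0.6],"dr":[0,0,0]},{"claw":0.2,"travel":[0,0,-0.6],"dr":[0,0,0]},{"claw":0.2,"travel":[0,0,-0.5],"dr":[0,0,0]},{"claw":0.2,"travel":[0,0,-0.2],"dr":[0,0,0]},{"claw":0.2,"travel":[0,0,0],"dr":[0,0,0]}]'
python3 - <<'E'
from h import *
np.set_printoptions(precision=4,suppress=True)
im,d=ctrl.snapshot("scene"); W=cloud("scene",d); X,Y,Z=W[...,0],W[...,1],W[...,2]
m=(np.hypot(X-.538,Y-.129)<.045)&(Z>.085)&(Z<.13); p=np.stack([X[m],Y[m]],1).astype(np.float32)
print("bar",m.sum(),cv2.minAreaRect(p),"z",np.percentile(Z[m],[5,50,98]))
cv2.imwrite("pics/s6.png",cv2.resize(im[100:220,190:350],None,fx=5,fy=5,interpolation=cv2.INTER_CUBIC)[:,:,::-1])
E
```

```text
time: 15.0
ee_pos: [0.5389, 0.1284, 0.2582]
tool_rot: [[0.93, 0.368, 0.0], [0.368, -0.93, 0.0], [0.0, 0.0, -1.0]]
ft_force: [-0.5, 0.4, 0.6]
grip_width: 0.0512
grasp_force: 0.0
time: 15.8
ee_pos: [0.5392, 0.1285, 0.4001]
tool_rot: [[0.93, 0.368, 0.003], [0.368, -0.93, 0.001], [0.004, 0.0, -1.0]]
ft_force: [0.3, -0.4, -0.3]
grip_width: 0.0513
grasp_force: 0.0
bar 135 ((0.535947859287262, 0.1282784789800644), (0.07268492877483368, 0.015920652076601982), 21.82146644592285) z [0.0906 0.106  0.1118]
```

View pics/s6.png

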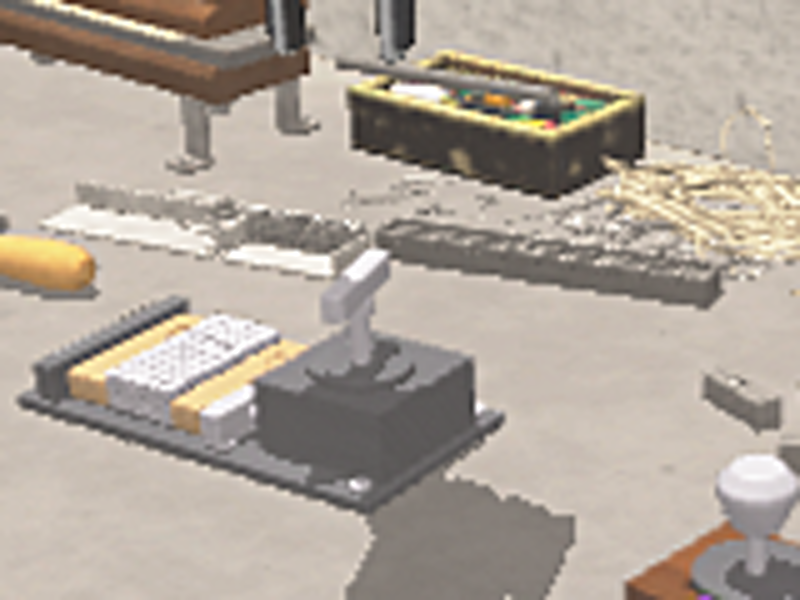

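The picture shows the key standing upright with its collar flat on the block (bar at ~(355,285)). The jaw is closed and the gripper is well clear above. Bar yaw is 22°, about 1.3 rad from the block axis, which matches the 0.9 stop plus the slot play.

```bash
python3 -c "
from workcell import ctrl
print(ctrl.finish_job())"
```

```text
the job is handed in; nothing more can be done
None
```

The key is standing upright in the well with the screw turned clockwise to its stop; I let go of it, left the punch in the rack, and handed the job in at about 16 s of the 51 s allowed.

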